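# Queue spring plungers for inspection in reverse order

### The job

Move the four spring plungers from the black receiving rack to the grey inspection rack in reverse order: the one next to the yellow end of the black rack goes into the pocket farthest from the yellow end of the grey rack, and so on, until the one farthest from yellow stands next to the grey rack's yellow end. Set each one down upright on the floor of its own pocket before letting go; do not drop any or knock any over.

Things in the scene. Friction and masses are not known exactly. Their poses are not given: they have to be found in the camera images.
- black_rack: Black receiving rack, 266 x 72 mm, fixed, full at the start. Origin under the middle of its row, on the table; x runs along the row to its yellow end (22 mm long block, 26 mm high, beyond x = 122 mm), which points away from the robot; z up. Four places centred at x = -87, -29, 29, 87 mm, y = 0, each with a coloured pad. Floor 6 mm, outer rim 18 mm above the table.
- grey_rack: Grey inspection rack, same size, origin, axes, yellow far end block and place centres (x = -87, -29, 29, 87 mm) as the black one, fixed, empty at the start. Each place is an open pocket 54 x 64 mm inside; floor 6 mm, tops of the 4 mm walls 18 mm above the table. One rack stands left and one right of the robot's midline, either way round.
- red_plunger: Loose spring plunger with a red barrel, standing on the red pad; 60 mm tall, about 0.11 kg, round about z (up). Origin at the centre of its underside. Steel foot 34 mm in diameter from z = 0 to 8 mm, red barrel 24 mm in diameter from 8 to 48 mm (grip here), then a thin steel collar and pin. The pin is not to be pressed.
- blue_plunger: Loose spring plunger with a blue barrel, standing on the blue pad; 60 mm tall, about 0.11 kg, round about z (up). Origin at the centre of its underside. Steel foot 34 mm in diameter from z = 0 to 8 mm, blue barrel 24 mm in diameter from 8 to 48 mm (grip here), then a thin steel collar and pin. The pin is not to be pressed.
- green_plunger: Loose spring plunger with a green barrel, standing on the green pad; 60 mm tall, about 0.11 kg, round about z (up). Origin at the centre of its underside. Steel foot 34 mm in diameter from z = 0 to 8 mm, green barrel 24 mm in diameter from 8 to 48 mm (grip here), then a thin steel collar and pin. The pin is not to be pressed.
- white_plunger: Loose spring plunger with a white barrel, standing on the white pad; 60 mm tall, about 0.11 kg, round about z (up). Origin at the centre of its underside. Steel foot 34 mm in diameter from z = 0 to 8 mm, white barrel 24 mm in diameter from 8 to 48 mm (grip here), then a thin steel collar and pin. The pin is not to be pressed.
- red_pad: Flat red pad, 52 x 58 x 4 mm, fixed on one place of the black rack: it marks where in the row the red plunger starts (within 5 mm of its middle in x and y), also once that is taken. Origin at the centre of its underside; its top is 10 mm above the table.
- blue_pad: Flat blue pad, 52 x 58 x 4 mm, fixed on one place of the black rack: it marks where in the row the blue plunger starts (within 5 mm of its middle in x and y), also once that is taken. Origin at the centre of its underside; its top is 10 mm above the table.
- green_pad: Flat green pad, 52 x 58 x 4 mm, fixed on one place of the black rack: it marks where in the row the green plunger starts (within 5 mm of its middle in x and y), also once that is taken. Origin at the centre of its underside; its top is 10 mm above the table.
- white_pad: Flat white pad, 52 x 58 x 4 mm, fixed on one place of the black rack: it marks where in the row the white plunger starts (within 5 mm of its middle in x and y), also once that is taken. Origin at the centre of its underside; its top is 10 mm above the table.

How it is judged (in metres and radians):
At the end, for the whole second after the job is handed in: Each plunger stands upright (within 0.1 rad) on the floor (within 4 mm) of its mirror-image pocket in the grey rack (within 14 mm of the pocket's centre along the row and 15 mm across it): a plunger that began at x on the black rack stands at -x on the grey rack. All are released and at rest (((x of red_pad in the frame of black_rack between -0.102 and -0.072 m and x of red_plunger in the frame of grey_rack between 0.073 and 0.101 m) or (x of red_pad in the frame of black_rack between -0.044 and -0.014 m and x of red_plunger in the frame of grey_rack between 0.015 and 0.043 m) or (x of red_pad in the frame of black_rack between 0.014 and 0.044 m and x of red_plunger in the frame of grey_rack between -0.043 and -0.015 m) or (x of red_pad in the frame of black_rack between 0.072 and 0.102 m and x of red_plunger in the frame of grey_rack between -0.101 and -0.073 m)) and y of red_plunger in the frame of grey_rack between -0.015 and 0.015 m and z of red_plunger in the frame of grey_rack between 0.002 and 0.01 m and angle between each of red_plunger, blue_plunger, green_plunger, white_plunger's own z axis and vertical below 0.1 rad and linear speed of each of red_plunger, blue_plunger, green_plunger, white_plunger below 0.02 m/s and angular speed of each of red_plunger, blue_plunger, green_plunger, white_plunger below 0.2 rad/s and contact force between each of red_plunger, blue_plunger, green_plunger, white_plunger and the fingers below 0.1 N and ((x of blue_pad in the frame of black_rack between -0.102 and -0.072 m and x of blue_plunger in the frame of grey_rack between 0.073 and 0.101 m) or (x of blue_pad in the frame of black_rack between -0.044 and -0.014 m and x of blue_plunger in the frame of grey_rack between 0.015 and 0.043 m) or (x of blue_pad in the frame of black_rack between 0.014 and 0.044 m and x of blue_plunger in the frame of grey_rack between -0.043 and -0.015 m) or (x of blue_pad in the frame of black_rack between 0.072 and 0.102 m and x of blue_plunger in the frame of grey_rack between -0.101 and -0.073 m)) and y of blue_plunger in the frame of grey_rack between -0.015 and 0.015 m and z of blue_plunger in the frame of grey_rack between 0.002 and 0.01 m and ((x of green_pad in the frame of black_rack between -0.102 and -0.072 m and x of green_plunger in the frame of grey_rack between 0.073 and 0.101 m) or (x of green_pad in the frame of black_rack between -0.044 and -0.014 m and x of green_plunger in the frame of grey_rack between 0.015 and 0.043 m) or (x of green_pad in the frame of black_rack between 0.014 and 0.044 m and x of green_plunger in the frame of grey_rack between -0.043 and -0.015 m) or (x of green_pad in the frame of black_rack between 0.072 and 0.102 m and x of green_plunger in the frame of grey_rack between -0.101 and -0.073 m)) and y of green_plunger in the frame of grey_rack between -0.015 and 0.015 m and z of green_plunger in the frame of grey_rack between 0.002 and 0.01 m and ((x of white_pad in the frame of black_rack between -0.102 and -0.072 m and x of white_plunger in the frame of grey_rack between 0.073 and 0.101 m) or (x of white_pad in the frame of black_rack between -0.044 and -0.014 m and x of white_plunger in the frame of grey_rack between 0.015 and 0.043 m) or (x of white_pad in the frame of black_rack between 0.014 and 0.044 m and x of white_plunger in the frame of grey_rack between -0.043 and -0.015 m) or (x of white_pad in the frame of black_rack between 0.072 and 0.102 m and x of white_plunger in the frame of grey_rack between -0.101 and -0.073 m)) and y of white_plunger in the frame of grey_rack between -0.015 and 0.015 m and z of white_plunger in the frame of grey_rack between 0.002 and 0.01 m); the robot touches nothing.
It fails at once if a plunger is knocked over or tipped by more than 0.8 rad (angle between any of red_plunger, blue_plunger, green_plunger, white_plunger's own z axis and vertical above 0.8 rad).
It fails at once if a plunger is dropped: it falls free of the fingers faster than 0.6 m/s, as from about 2 cm ((linear speed of red_plunger above 0.6 m/s and contact force between red_plunger and the fingers below 0.1 N) or (linear speed of blue_plunger above 0.6 m/s and contact force between blue_plunger and the fingers below 0.1 N) or (linear speed of green_plunger above 0.6 m/s and contact force between green_plunger and the fingers below 0.1 N) or (linear speed of white_plunger above 0.6 m/s and contact force between white_plunger and the fingers below 0.1 N)).
It also fails if it takes over 96 s, if anything falls off the work surface, if the arm or the gripper's body presses on something with over 40 N, if the wrist force passes 120 N, or if a joint passes its speed limit or range.

### The arm

A 7-joint arm with a two-finger parallel gripper is mounted at the origin on the work surface. World frame = base frame: x ahead of the robot, y to its left, z up, the work surface at z = 0. Lengths are in mm, angles in rad, forces in N, time in s.
With the tool pointing down it reaches from about 425 to 825 mm from the base axis. Payload 3.6 kg.
Tool frame: the origin (TCP) lies midway between the tips of the shut fingers; the grasp point (between the pads) lies grip_depth behind it (grip_depth is the distance from the TCP to the grasp point, in mm); z points along the fingers, y is the direction in which the jaws open and shut (so a half turn about z gives the same grasp; the last joint's range is limited). The gripper opens to 85 mm and grips with 20 to 120 N. Pads are 22 mm wide; open, the fingers measure 114 mm over their backs; the gripper's body (76 mm by 85 mm) begins 54 mm behind the grasp point. The pads swing forward as they close: fully open they stand 13 mm farther back than shut.
Start: joints at [-1.272, 0.615, -0.013, 1.423, 0.008, 1.103, -0.04], TCP at [207.394, 615.996, 231.297] pointing down, gripper open.
Joint ranges: [-3.12, 3.12], [-0.3, 2.06], [-1.34, 1.32], [0.26, 2.42], [-1.36, 4.5], [0.01, 1.98], [-2.84, 2.84]. Speed limits (rad/s): [2.79, 2.79, 3.14, 3.14, 3.14, 3.14, 3.14].

### API

Orientations are given as a 3x3 rotation matrix whose columns are the frame's x, y, z axes.
In Python, from bench import * gives the robot as it stands.
- The arm moves only by the shell command python3 -m creep 'ROWS' [FORCE]. ROWS is text: rows parted by semicolons, each of 7 numbers parted by spaces: the opening in per cent of the stroke, from 0 (shut) to 100 (fully open), then the shift along the world's x, y, z in cm, then the turn, a rotation vector about the world's x, y, z in degrees. In form: fingers dx dy dz rx ry rz; .... A call has 1 to 8 rows; each row is the pose to reach, as a shift and turn from the pose measured when the call began; what a row does not reach only later rows make up. A row lasts 1/8 s, in which the tool goes at most 62.5 mm and 10.7 degrees, less where a joint would pass 70% of its speed; a pose out of reach is approached as far as the arm can. A call with a gripper value outside its range is refused whole. The fingers move at their own pace and stop on an object; FORCE is the grip in N (left out, the last holds). Time passes only in rows, so rows that repeat a pose let the fingers close. It gives the time, the measured TCP pose, the force and the opening at its end, in the units of the state.
- get_state(): the state, without advancing time (a new reading comes with each control period).
- capture(name): name is "scene" or "top"; returns a dict with "frame" (400x640x3 uint8, blue, green, red), "K" (3x3 intrinsics, pixels), "T" (4x4, takes a point from camera to world coordinates). Camera axes: x right, y up, looking along -z (the intrinsics and any distortion apply to the point x, -y, -z); pixel columns grow to the right and rows downward; lengths in mm; the calibration is good to about 2 mm. A picture is of the moment at which its call begins. There is no depth.
- finish_job(): hands the job in, once; it reports no verdict.
The state is a dict: "clock": time; "joints": joint angles; "joint_velocities": joint speeds; "tau": joint torques, N m; "tool_pos": TCP position; "orientation": TCP orientation; "force": force on the tool from outside, world axes, zero at the start; "torque": the same for the moment, N m; "width": opening from 0.0 (shut) to 1.0 (fully open).
Only numpy, scipy, OpenCV 4.12 (cv2) and the standard library are available. Lean on these libraries where they do the work, as an engineer would, in place of code of your own. Each camera call takes 0.05 s, during which the arm holds its last target. There are 200 camera calls.

## Working session

There is one attempt and no reset: what is moved stays moved. The work goes in short steps, Python scripts to look and compute and a shell command to move; the robot and the scene stay as the last step left them, time stands still between calls to the robot, and variables do not carry over. Pictures are saved under pics/ and viewed, about 12 in all and at most 16, crops included, and the job is handed in when it is done.

```bash
mkdir -p pics; ls
cat > h.py <<'E'
from bench import *
import numpy as np, cv2
def px2w(c,u,v,z):
    K,T=np.array(c["K"]),np.array(c["T"])
    d=np.linalg.inv(K)@np.array([u,v,1.]); d=T[:3,:3]@np.array([d[0],-d[1],-d[2]])
    o=T[:3,3]; return o+d*(z-o[2])/d[2]
def w2px(c,p):
    K,T=np.array(c["K"]),np.array(c["T"])
    q=T[:3,:3].T@(np.array(p,float)-T[:3,3]); q=K@np.array([q[0],-q[1],-q[2]]); return q[:2]/q[2]
E
python3 - <<'E'
from h import *
for n in("top","scene"):
    c=capture(n); cv2.imwrite(f"pics/{n}0.png",c["frame"]); print(n,c.keys(),np.round(c["K"],1).tolist(),np.round(c["T"],3).tolist())
s=get_state(); print(s)
import bench; print([x for x in dir(bench) if x[0]!='_'])
E
```

```text
pics
top dict_keys(['frame', 'K', 'T']) [[365.5, 0.0, 318.6], [0.0, 365.5, 199.8], [0.0, 0.0, 1.0]] [[-0.05, 0.979, -0.2, 374.305], [-0.999, -0.047, 0.016, -13.421], [0.006, 0.2, 0.98, 881.216], [0.0, 0.0, 0.0, 1.0]]
scene dict_keys(['frame', 'K', 'T']) [[407.8, 0.0, 318.8], [0.0, 407.8, 195.5], [0.0, 0.0, 1.0]] [[-0.744, -0.503, 0.439, 909.621], [0.668, -0.576, 0.471, 376.329], [0.016, 0.644, 0.765, 670.622], [0.0, 0.0, 0.0, 1.0]]
{'clock': 0.1, 'joints': array([-1.27249894,  0.61584524, -0.01261377,  1.42475917,  0.00812274,
        1.1034355 , -0.04041475]), 'joint_velocities': array([-0.00190642, -0.00217734, -0.00113124, -0.0020583 ,  0.000377  ,
       -0.00022992,  0.00189611]), 'tau': array([ 9.80209770e-04, -4.70383608e+01,  2.60400837e-01, -1.71572453e+01,
        1.01495156e-02,  5.88513591e-03, -1.89048905e-06]), 'tool_pos': array([207.19722342, 615.34620712, 230.23247196]), 'orientation': array([[-9.47734218e-01,  3.19060093e-01, -7.13774283e-04],
       [ 3.19060887e-01,  9.47731458e-01, -2.28789848e-03],
       [-5.35107581e-05, -2.39605713e-03, -9.99997128e-01]]), 'force': array([0.79030622, 0.68848351, 0.63984188]), 'torque': array([-0.06574986, -0.01649583, -0.01611442]), 'width': 0.9947105724805151}
['Unreachable', 'capture', 'finish_job', 'get_state', 'grip_depth']
```

View pics/top0.png

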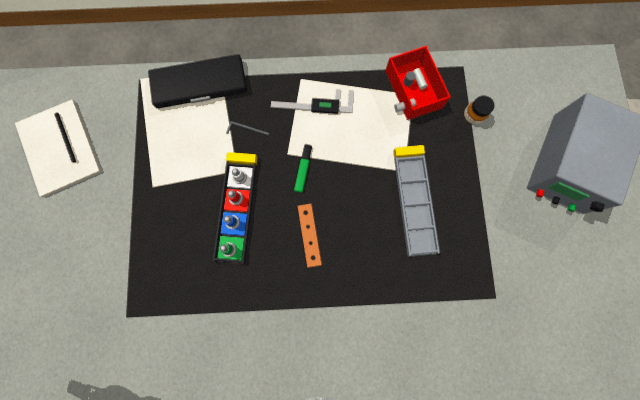

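View pics/scene0.png

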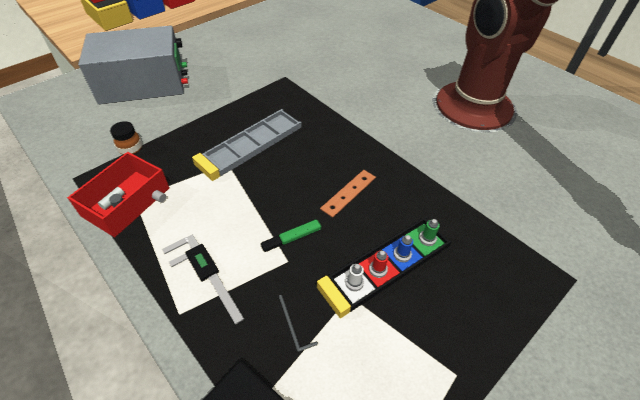

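The top view shows the black rack on the left (yellow block at about (241,158), then white, red, blue and green going down to (229,249)). The empty grey rack is on the right, from (410,151) down to (423,253). The scene view agrees. I'll crop both for corner pixels.

Run:
```python
from h import *
a=cv2.imread("pics/top0.png")
L=cv2.resize(a[145:270,200:275],None,fx=4.7,fy=4.7,interpolation=cv2.INTER_CUBIC)
R=cv2.resize(a[140:265,380:455],None,fx=4.7,fy=4.7,interpolation=cv2.INTER_CUBIC)
cv2.imwrite("pics/c0.png",np.hstack([L,R])); print(L.shape, grip_depth)
for n in("top","scene"):
    f=cv2.imread(f"pics/{n}0.png"); h=cv2.cvtColor(f,cv2.COLOR_BGR2HSV)
    m=cv2.inRange(h,(22,120,80),(34,255,255)); k,l,st,ce=cv2.connectedComponentsWithStats(m)
    for i in range(1,k):
        if st[i,4]>100: print(n,st[i],ce[i],cv2.minAreaRect(np.argwhere(l==i)[:,::-1].astype(np.float32)))
```

```text
(588, 352, 3) 18.700000000000003
top [394 145  32  13 324] [409.23765432 150.88271605] ((409.219482421875, 150.97560119628906), (10.822290420532227, 31.362558364868164), 83.6598129272461)
top [226 152  31  13 333] [241.30930931 157.98198198] ((241.1176300048828, 157.97059631347656), (30.601905822753906, 11.120992660522461), 4.398705005645752)
scene [ 81   0  52  30 943] [108.70837752  13.72852598] ((106.5, 14.5), (29.0, 51.0), 90.0)
scene [192 153  28  28 394] [205.56598985 166.04822335] ((205.45849609375, 166.04527282714844), (33.41765594482422, 13.207344055175781), 42.51044845581055)
scene [317 275  34  43 696] [333.14655172 296.04022989] ((333.0400085449219, 295.7200012207031), (44.40000534057617, 16.40000343322754), 53.130104064941406)
```

View pics/c0.png

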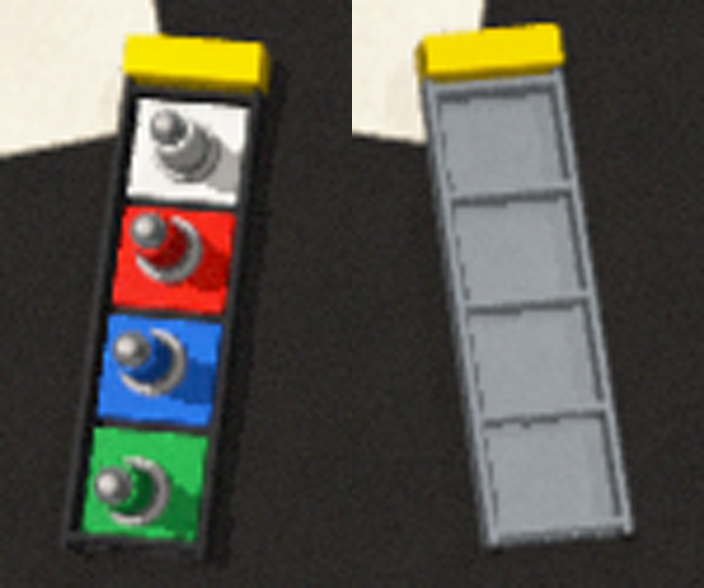

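```bash
cat > fit.py <<'E'
from h import *
from scipy.optimize import minimize
C={n:capture(n) for n in("top","scene")}
def hull(n,pose,x0,x1,w,z0,z1,y0=None):
    x,y,a=pose; R=np.array([[np.cos(a),-np.sin(a)],[np.sin(a),np.cos(a)]])
    P=[w2px(C[n],[*(R@[X,Y]+[x,y]),Z]) for X in(x0,x1) for Y in(-w,w) for Z in(z0,z1)]
    return cv2.convexHull(np.array(P,np.float32))[:,0]
S=8
def ras(polys):
    m=np.zeros((400*2,640*2),np.uint8)
    for p in polys: cv2.fillPoly(m,[np.round(((p+.5)*2-.5)*16).astype(np.int32)],1,shift=4)
    return m
def mask(n,lo,hi,near):
    h=cv2.cvtColor(C[n]["frame"],cv2.COLOR_BGR2HSV); m=cv2.inRange(h,lo,hi)
    k,l,st,ce=cv2.connectedComponentsWithStats(m)
    i=min((i for i in range(1,k) if st[i,4]>60),key=lambda i:np.hypot(*(ce[i]-near)))
    return (l==i).astype(np.uint8)
def up(m): return cv2.resize(m,None,fx=2,fy=2,interpolation=cv2.INTER_NEAREST)
def ch(m):
    p=cv2.convexHull(np.argwhere(m)[:,::-1].astype(np.int32)); o=np.zeros_like(m); cv2.fillPoly(o,[p],1); return o
Y=((20,110,60),(36,255,255))
def cost(pose,T): return sum(1-(r&m).sum()/(r|m).sum() for m,f in T for r in[ras(f(pose))])
def fit(T,p0):
    b=minimize(cost,p0,args=(T,),method="Nelder-Mead",options=dict(initial_simplex=np.array(p0)+np.array([[0,0,0],[15,0,0],[0,15,0],[0,0,.1]])))
    b=minimize(cost,b.x,args=(T,),method="Nelder-Mead",options=dict(initial_simplex=b.x+np.array([[0,0,0],[-5,0,0],[0,5,0],[0,0,.03]])))
    return b.x,b.fun/len(T)
yb=lambda n:(lambda p:[hull(n,p,122,144,36,18,26)])
yb=lambda n:(lambda p:[hull(n,p,122,144,36,0,26)])
pad=lambda i:(lambda p:[hull("top",p,i-26,i+26,29,9.9,10)])
B=[(up(mask("top",*Y,(241,158))),yb("top")),
 (up(ch(mask("top",(0,150,90),(8,255,255),(235,200)))),pad(29)),
 (up(ch(mask("top",(100,130,60),(125,255,255),(232,222)))),pad(-29)),
 (up(ch(mask("top",(50,110,50),(80,255,255),(230,249)))),pad(-87))]
c=C["top"]; g=lambda a,b:(lambda p,q:[*((p+q)/2)[:2],np.arctan2(*(q-p)[1::-1])])(px2w(c,*a,10),px2w(c,*b,20))
pb=g((229,249),(240,170)); pg=g((423,245),(411,160))
print("black top",fit(B,pb)); 
Bs=[(up(mask("scene",*Y,(333,296))),yb("scene"))]
print("black top+yel scene",fit(B+Bs,pb))
G=[(up(mask("top",*Y,(409,151))),yb("top"))]
def greym(n,pts):
    f=C[n]["frame"]; poly=np.zeros((400,640),np.uint8); cv2.fillPoly(poly,[np.array(pts)],1)
    h=cv2.cvtColor(f,cv2.COLOR_BGR2HSV); return poly&((h[...,2]>75)&(h[...,1]>12)).astype(np.uint8)
body=lambda n:(lambda p:[hull(n,p,-122,122,36,0,18),hull(n,p,122,144,36,0,26)])
gt=greym("top",[(388,143),(430,143),(445,262),(402,262)]); gt=cv2.morphologyEx(gt,cv2.MORPH_CLOSE,np.ones((3,3)))
print("grey top yel",fit(G,pg)); print("grey top",fit(G+[(up(gt),body("top"))],pg))
Gs=[(up(mask("scene",*Y,(205,166))),yb("scene"))]
r=fit(G+[(up(gt),body("top"))]+Gs,pg); print("grey both",r)
o=C["top"]["frame"].copy(); b=fit(B,pb)[0]
big=cv2.resize(o,None,fx=4,fy=4,interpolation=cv2.INTER_CUBIC)
def dr(p): cv2.polylines(big,[np.round((p+.5)*4-.5).astype(np.int32)],True,(255,0,255),1)
for i in(-87,-29,29,87): dr(pad(i)(b)[0]); dr(hull("top",r[0],i-27,i+27,32,6,6.01))
dr(yb("top")(b)[0])
for p in body("top")(r[0]): dr(p)
cv2.imwrite("pics/fit.png",np.hstack([big[570:1080,800:1120],big[570:1080,1520:1840]]))
# pin tips
for nm,(X,Yy) in dict(white=(167,126),red=(149,230),blue=(131,350),green=(113,486)).items():
    q=px2w(c,200+X/4.7-.4,145+Yy/4.7-.4,69); d=q[:2]-b[:2]; a=b[2]
    print(nm,np.round(q,1),"rack",np.round([d@[np.cos(a),np.sin(a)],d@[-np.sin(a),np.cos(a)]],1))
E
python3 fit.py
```

```text
black top (array([ 5.33056777e+02,  1.75568299e+02, -1.31239899e-01]), np.float64(0.0728896258480552))
black top+yel scene (array([ 5.34095400e+02,  1.74757250e+02, -1.27683714e-01]), np.float64(0.07487347020460086))
grey top yel (array([ 5.32182739e+02, -2.71524151e+02,  9.45985529e-02]), np.float64(0.11276164753544904))
grey top (array([ 5.31572630e+02, -2.62492790e+02,  3.17610425e-02]), np.float64(0.1030944672976038))
grey both (array([ 5.32161540e+02, -2.64397651e+02,  4.31017560e-02]), np.float64(0.08953967639188783))
white [615.8 161.9  69. ] rack [83.8 -2.7]
red [564.  170.8  69. ] rack [31.3 -0.7]
blue [505.7 179.4  69. ] rack [-27.6   0.3]
green [441.6 187.8  69. ] rack [-92.3   0.2]
```

View pics/fit.png

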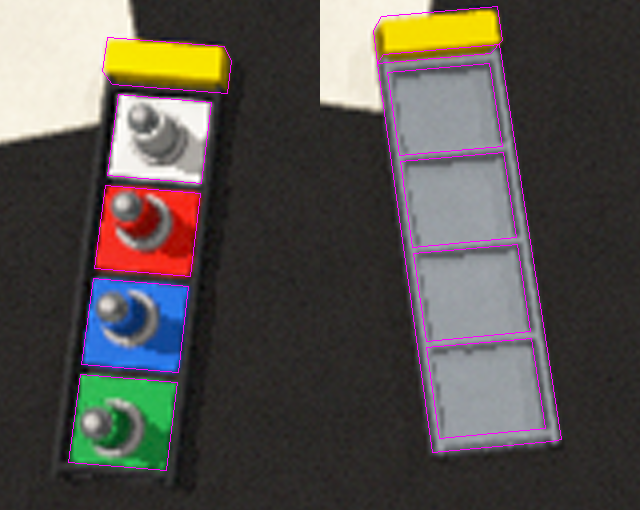

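The overlays fit both racks within about a pixel, and every plunger reads within about 5 mm of its place centre. The order from yellow is white, red, blue, green. I'll start with white, jaws across the row.

```bash
R='100 40.8 -45.3 -9 0 0 11'; python3 -m creep '100 40.8 -45.3 -9 0 0 11;100 40.8 -45.3 -9 0 0 11;100 40.8 -45.3 -9 0 0 11;100 40.8 -45.3 -9 0 0 11;100 40.8 -45.3 -9 0 0 11;100 40.8 -45.3 -9 0 0 11;100 40.8 -45.3 -9 0 0 11;100 40.8 -45.3 -9 0 0 11' 40
```

```text
clock: 1.2
tool_pos: [539.4, 246.8, 157.5]
orientation: [[-0.991, 0.132, 0.0], [0.132, 0.991, -0.001], [-0.0, -0.001, -1.0]]
force: [0.3, 1.1, -0.3]
width: 0.997
```

```bash
python3 -m creep '100 7.6 -8.5 -4 0 0 0;100 7.6 -8.5 -4 0 0 0;100 7.6 -8.5 -4 0 0 0;100 7.6 -8.5 -4 0 0 0'
python3 - <<'E'
from h import *
c=capture("top"); s=capture("scene")
A=cv2.resize(c["frame"][120:270,180:330],None,fx=3,fy=3,interpolation=cv2.INTER_CUBIC)
B=cv2.resize(s["frame"][130:330,270:470],(450,450),interpolation=cv2.INTER_CUBIC)
cv2.imwrite("pics/p1.png",np.hstack([A,B])[:, :900][:, :])
im=cv2.imread("pics/p1.png"); cv2.imwrite("pics/p1.png",cv2.resize(im,(800,400)))
E
```

```text
clock: 1.7
tool_pos: [614.9, 162.2, 117.0]
orientation: [[-0.991, 0.132, -0.001], [0.132, 0.991, -0.0], [0.001, -0.001, -1.0]]
force: [-1.0, 0.4, -0.4]
width: 1.001
```

View pics/p1.png

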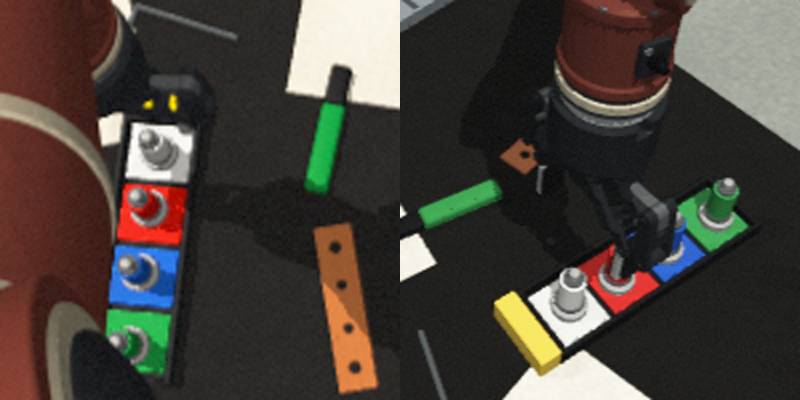

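The gripper hovers near white, apart from parallax. I'll check that numerically by projecting the fingertip positions.

Run:
```python
from h import *
st=get_state(); y=st["orientation"][:,1]; p=st["tool_pos"]+[0,0,13]
for n,f in(("scene",lambda q:((q[0]-270)*2+400,(q[1]-130)*2)),("top",lambda q:((q[0]-180)*2.667,(q[1]-120)*2.667))):
    c=capture(n)
    for d in(-50,0,50): print(n,d,np.round(f(w2px(c,p+d*y))))
    print("white tip",np.round(f(w2px(c,[615.8,161.9,69]))))
```

```text
scene -50 [548. 186.]
scene 0 [586. 229.]
scene 50 [627. 275.]
white tip [576. 268.]
top -50 [190. 122.]
top 0 [127. 117.]
top 50 [ 65. 112.]
white tip [147. 137.]
```

Projection agrees with the picture (finger tips expected at (548,186) and (627,275), seen there). Descend and grip.

```bash
python3 -m creep '100 0.1 0 -4 0 0 0;100 0.1 0 -7.5 0 0 0;100 0.1 0 -9.3 0 0 0;100 0.1 0 -9.3 0 0 0;100 0.1 0 -9.3 0 0 0'; python3 -m creep '0 0 0 0 0 0 0;0 0 0 0 0 0 0;0 0 0 0 0 0 0;0 0 0 0 0 0 0;0 0 0 0 0 0 0;0 0 0 0 0 0 0;0 0 0 0 0 0 0;0 0 0 0 0 0 0' 40
```

```text
clock: 2.52
tool_pos: [616.8, 164.6, 26.5]
orientation: [[-0.992, 0.129, 0.003], [0.129, 0.992, 0.001], [-0.003, 0.001, -1.0]]
force: [-0.2, 0.5, 0.6]
width: 0.999
clock: 3.52
tool_pos: [617.0, 164.5, 27.0]
orientation: [[-0.992, 0.129, 0.004], [0.129, 0.992, 0.001], [-0.004, 0.001, -1.0]]
force: [-1.2, -0.5, 5.4]
width: 0.267
```

```bash
python3 -m creep '0 0 0 3 0 0 0;0 0 0 8 0 0 0;0 0 0 11 0 0 0;0 0 0 11 0 0 0'; python3 -m creep '0 -17.2 -43.2 0 0 0 10;0 -17.2 -43.2 0 0 0 10;0 -17.2 -43.2 0 0 0 10;0 -17.2 -43.2 0 0 0 10;0 -17.2 -43.2 0 0 0 10;0 -17.2 -43.2 0 0 0 10;0 -17.2 -43.2 0 0 0 10;0 -17.2 -43.2 0 0 0 10'
python3 - <<'E'
from h import *
c=capture("top"); s=capture("scene")
A=c["frame"][120:270,340:490]
B=s["frame"][30:230,180:380]
cv2.imwrite("pics/p2.png",np.hstack([cv2.resize(q,(400,400),interpolation=cv2.INTER_CUBIC) for q in(A,B)]))
E
```

```text
clock: 4.03
tool_pos: [618.4, 165.1, 138.8]
orientation: [[-0.992, 0.129, 0.008], [0.129, 0.992, 0.002], [-0.008, 0.004, -1.0]]
force: [0.0, -0.1, -1.6]
width: 0.268
clock: 5.03
tool_pos: [442.3, -270.9, 136.5]
orientation: [[-0.999, -0.038, 0.003], [-0.038, 0.999, 0.004], [-0.003, 0.004, -1.0]]
force: [1.2, 1.1, -1.1]
width: 0.269
```

View pics/p2.png

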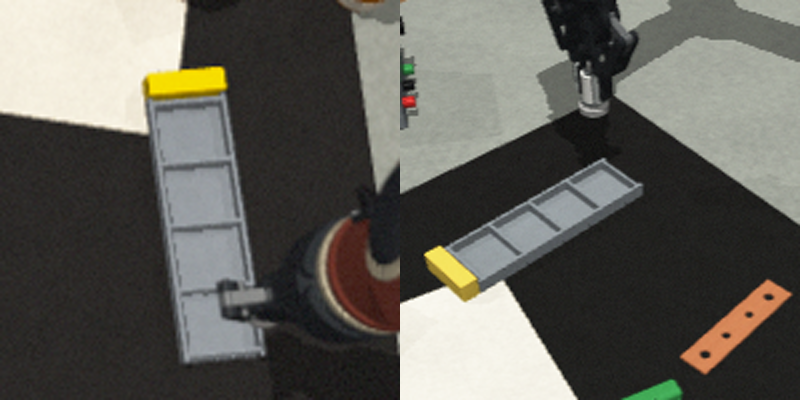

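White is held upright (steel foot at (593,110) in the right panel). It is at the near pocket, which I'll confirm by coordinates. Descend.

```bash
python3 -m creep '0 0.3 0.3 -4 0 0 0;0 0.3 0.3 -8 0 0 0;0 0.3 0.3 -10 0 0 0;0 0.3 0.3 -10 0 0 0;0 0.3 0.3 -10 0 0 0'
python3 - <<'E'
from h import *
s=capture("scene"); t=capture("top")
B=s["frame"][50:190,190:330]; A=t["frame"][170:270,380:480]
cv2.imwrite("pics/p3.png",np.hstack([cv2.resize(q,(400,400),interpolation=cv2.INTER_CUBIC) for q in (A,B)]))
E
```

```text
clock: 5.75
tool_pos: [446.3, -266.8, 36.7]
orientation: [[-0.999, -0.039, 0.003], [-0.039, 0.999, 0.004], [-0.003, 0.004, -1.0]]
force: [0.9, -0.2, -2.1]
width: 0.269
```

View pics/p3.png

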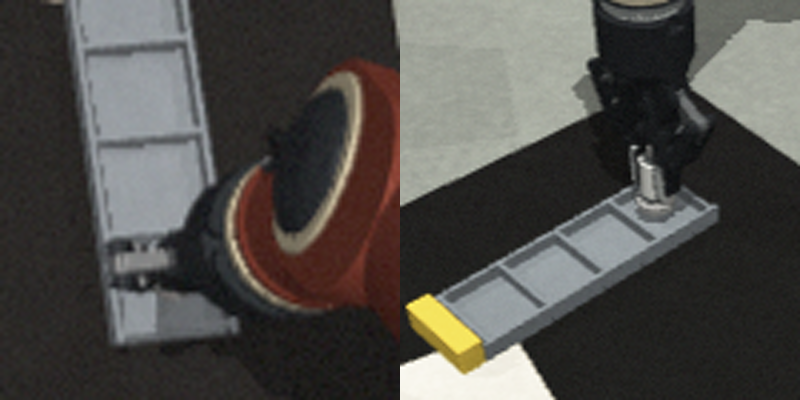

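Foot is over the near pocket in both views. Lower gently to contact.

```bash
python3 -m creep '0 0 0 -0.6 0 0 0;0 0 0 -1.1 0 0 0;0 0 0 -1.1 0 0 0;0 0 0 -1.1 0 0 0'; python3 -m creep '0 0 0 -0.2 0 0 0;0 0 0 -0.2 0 0 0;0 0 0 -0.2 0 0 0'
python3 - <<'E'
from h import *
s=capture("scene"); c=s; print(px2w(c,279.25,121.75,19))
E
```

```text
clock: 6.35
tool_pos: [446.5, -267.6, 26.4]
orientation: [[-0.999, -0.038, 0.005], [-0.038, 0.999, 0.003], [-0.005, 0.003, -1.0]]
force: [-0.8, -0.0, -1.4]
width: 0.268
clock: 6.72
tool_pos: [446.5, -267.7, 24.4]
orientation: [[-0.999, -0.038, 0.005], [-0.038, 0.999, 0.003], [-0.005, 0.003, -1.0]]
force: [0.1, -0.4, -1.2]
width: 0.269
[ 450.09097233 -265.99018522   19.        ]
```

```bash
for i in 1; do python3 -m creep '0 0 0 -0.15 0 0 0;0 0 0 -0.15 0 0 0;0 0 0 -0.15 0 0 0'; python3 -m creep '0 0 0 -0.15 0 0 0;0 0 0 -0.15 0 0 0;0 0 0 -0.15 0 0 0'; done
```

```text
clock: 7.15
tool_pos: [446.7, -267.7, 23.0]
orientation: [[-0.999, -0.038, 0.005], [-0.038, 0.999, 0.003], [-0.005, 0.003, -1.0]]
force: [-0.4, -0.3, -0.4]
width: 0.265
clock: 7.52
tool_pos: [446.7, -267.7, 22.9]
orientation: [[-0.999, -0.038, 0.005], [-0.038, 0.999, 0.002], [-0.005, 0.002, -1.0]]
force: [-2.0, 0.3, 10.8]
width: 0.268
```

Floor contact at 23.0 as predicted (force 11 N). Release, lift, look.

```bash
python3 -m creep '60 0 0 0 0 0 0;60 0 0 0 0 0 0;60 0 0 0 0 0 0;60 0 0 0 0 0 0;60 0 0 4 0 0 0;60 0 0 8 0 0 0;60 0 0 11 0 0 0;60 0 0 11 0 0 0'
python3 - <<'E'
from h import *
s=capture("scene"); t=capture("top")
B=s["frame"][50:190,190:330]; A=t["frame"][170:270,380:480]
cv2.imwrite("pics/p4.png",np.hstack([cv2.resize(q,(400,400),interpolation=cv2.INTER_CUBIC) for q in (A,B)]))
E
```

```text
clock: 8.52
tool_pos: [448.2, -268.5, 135.0]
orientation: [[-0.999, -0.038, 0.01], [-0.038, 0.999, -0.0], [-0.01, -0.001, -1.0]]
force: [0.4, -0.1, -0.3]
width: 0.602
```

View pics/p4.png

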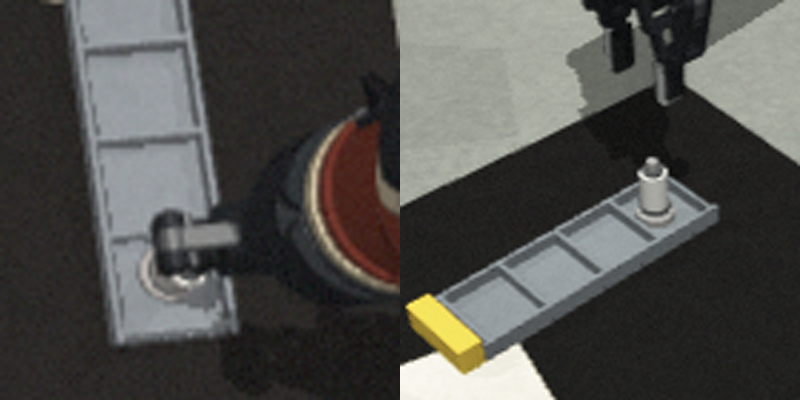

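White stands upright in the near pocket. On to red, and I'll measure white's placement with the arm out of the way.

```bash
python3 -m creep '100 11.6 43.9 -1 0 0 -10;100 11.6 43.9 -1 0 0 -10;100 11.6 43.9 -1 0 0 -10;100 11.6 43.9 -1 0 0 -10;100 11.6 43.9 -1 0 0 -10;100 11.6 43.9 -1 0 0 -10;100 11.6 43.9 -1 0 0 -10;100 11.6 43.9 -1 0 0 -10'
python3 - <<'E'
from h import *
t=capture("top"); s=capture("scene"); np.save("t.npy",t["frame"]); np.save("s.npy",s["frame"])
A=t["frame"][140:265,360:485]
A=cv2.resize(A,(500,500),interpolation=cv2.INTER_CUBIC)
a=.0431; o=np.array([532.2,-264.4])
for q,z in (((-87,0),69-3),((-87,0),6),((-87,32),6),((-87,-32),6),((-114,32),6),((-114,-32),6),((-60,32),6),((-60,-32),6)):
    p=w2px(t,[*(o+[q[0]*np.cos(a)-q[1]*np.sin(a),q[0]*np.sin(a)+q[1]*np.cos(a)]),z]); p=((p-[360,140]+.5)*4-.5)
    cv2.circle(A,tuple(int(round(v)) for v in p),2,(255,0,255),-1); print(q,z,np.round(p))
cv2.imwrite("pics/p5.png",A)
E
```

```text
clock: 9.62
tool_pos: [561.0, 177.9, 120.4]
orientation: [[-0.992, 0.128, 0.002], [0.128, 0.992, 0.005], [-0.001, 0.005, -1.0]]
force: [0.0, -0.7, -0.6]
width: 0.997
(-87, 0) 66 [276. 387.]
(-87, 0) 6 [246. 397.]
(-87, 32) 6 [193. 402.]
(-87, -32) 6 [298. 392.]
(-114, 32) 6 [199. 447.]
(-114, -32) 6 [305. 437.]
(-60, 32) 6 [186. 357.]
(-60, -32) 6 [291. 348.]
```

View pics/p5.png

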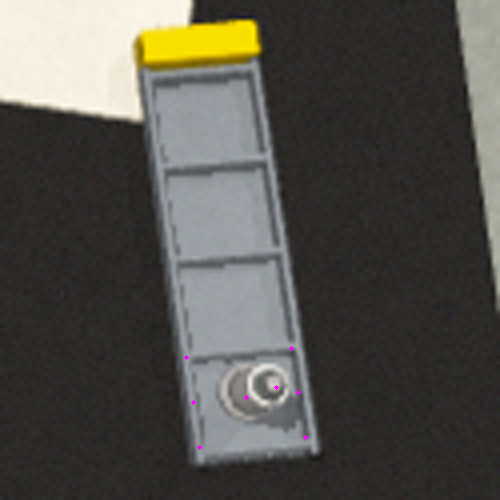

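White's tip is at (273,383) against (276,387) predicted, so it is within about 4 mm of the pocket centre. Now grip red.

```bash
python3 -m creep '100 0.3 -0.7 0 0 0 0;100 0.3 -0.7 0 0 0 0;100 0.3 -0.7 -4 0 0 0;100 0.3 -0.7 -7.5 0 0 0;100 0.3 -0.7 -9.5 0 0 0;100 0.3 -0.7 -9.5 0 0 0;100 0.3 -0.7 -9.5 0 0 0'; python3 -m creep '0 0 0 0 0 0 0;0 0 0 0 0 0 0;0 0 0 0 0 0 0;0 0 0 0 0 0 0;0 0 0 0 0 0 0;0 0 0 0 0 0 0;0 0 0 0 0 0 0'
```

```text
clock: 10.6
tool_pos: [565.0, 166.2, 26.6]
orientation: [[-0.991, 0.133, 0.004], [0.133, 0.991, 0.002], [-0.003, 0.003, -1.0]]
force: [-0.4, 0.4, -0.6]
width: 0.999
clock: 11.48
tool_pos: [565.5, 167.0, 27.3]
orientation: [[-0.991, 0.133, 0.005], [0.133, 0.991, 0.003], [-0.004, 0.004, -1.0]]
force: [-0.9, 1.8, 5.0]
width: 0.266
```

```bash
python3 -m creep '0 0 0 3 0 0 0;0 0 0 8 0 0 0;0 0 0 11 0 0 0;0 0 0 11 0 0 0'; python3 -m creep '0 -6.5 -43.3 0 0 0 10;0 -6.5 -43.3 0 0 0 10;0 -6.5 -43.3 0 0 0 10;0 -6.5 -43.3 0 0 0 10;0 -6.5 -43.3 0 0 0 10;0 -6.5 -43.3 0 0 0 10;0 -6.5 -43.3 0 0 0 10;0 -6.5 -43.3 0 0 0 10';python3 -m creep '0 0 0 0 0 0 0;0 0 0 0 0 0 0;0 0 0 0 0 0 0'
```

```text
clock: 11.98
tool_pos: [566.7, 166.8, 139.1]
orientation: [[-0.991, 0.133, 0.009], [0.133, 0.991, 0.004], [-0.008, 0.005, -1.0]]
force: [0.0, 0.1, -1.2]
width: 0.265
clock: 12.98
tool_pos: [497.1, -274.4, 136.5]
orientation: [[-1.0, -0.027, 0.002], [-0.027, 1.0, 0.002], [-0.002, 0.002, -1.0]]
force: [-0.2, 1.3, -1.8]
width: 0.264
clock: 13.35
tool_pos: [497.4, -272.6, 136.1]
orientation: [[-1.0, -0.03, 0.002], [-0.03, 1.0, 0.003], [-0.002, 0.003, -1.0]]
force: [0.2, -0.0, -1.7]
width: 0.269
```

```bash
python3 -m creep '0 0.4 0.7 0 0 0 0.8;0 0.4 0.7 -4 0 0 0.8;0 0.4 0.7 -8 0 0 0.8;0 0.4 0.7 -10 0 0 0.8;0 0.4 0.7 -10 0 0 0.8;0 0.4 0.7 -10 0 0 0.8'
python3 - <<'E'
from h import *
s=capture("scene"); t=capture("top")
B=s["frame"][50:190,190:330]; A=t["frame"][145:265,380:500]
cv2.imwrite("pics/p6.png",np.hstack([cv2.resize(q,(400,400),interpolation=cv2.INTER_CUBIC) for q in (A,B)]))
E
```

```text
clock: 14.1
tool_pos: [502.7, -265.2, 37.1]
orientation: [[-0.999, -0.045, 0.004], [-0.045, 0.999, 0.003], [-0.004, 0.002, -1.0]]
force: [0.3, -0.2, -0.4]
width: 0.268
```

View pics/p6.png

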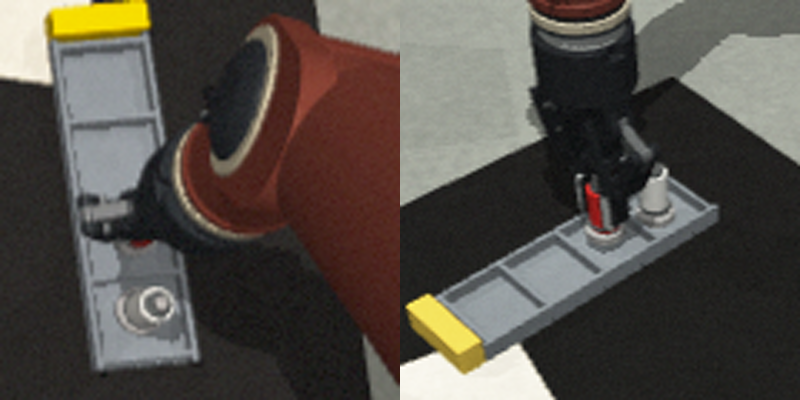

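Red is above the second pocket and white is undisturbed. Lower to contact, near 23.3.

```bash
python3 -m creep '0 -0.1 0 -0.6 0 0 0;0 -0.1 0 -1.2 0 0 0;0 -0.1 0 -1.2 0 0 0;0 -0.1 0 -1.2 0 0 0';  python3 -m creep '0 0 0 -0.1 0 0 0;0 0 0 -0.2 0 0 0;0 0 0 -0.2 0 0 0'; python3 -m creep '0 0 0 -0.1 0 0 0;0 0 0 -0.1 0 0 0;0 0 0 -0.1 0 0 0'
```

```text
clock: 14.7
tool_pos: [501.6, -265.7, 25.4]
orientation: [[-0.999, -0.045, 0.004], [-0.045, 0.999, 0.002], [-0.004, 0.002, -1.0]]
force: [0.4, 0.3, -0.7]
width: 0.271
clock: 15.08
tool_pos: [501.6, -265.7, 23.4]
orientation: [[-0.999, -0.045, 0.004], [-0.045, 0.999, 0.002], [-0.004, 0.002, -1.0]]
force: [0.5, -0.3, -0.6]
width: 0.265
clock: 15.45
tool_pos: [501.6, -265.7, 23.3]
orientation: [[-0.999, -0.045, 0.005], [-0.045, 0.999, 0.002], [-0.005, 0.002, -1.0]]
force: [-1.9, 1.1, 5.4]
width: 0.267
```

```bash
python3 -m creep '60 0 0 0 0 0 0;60 0 0 0 0 0 0;60 0 0 0 0 0 0;60 0 0 0 0 0 0;60 0 0 4 0 0 0;60 0 0 8 0 0 0;60 0 0 11 0 0 0;60 0 0 11 0 0 0'; python3 -m creep '100 0.3 44.5 -1 0 0 -10;100 0.3 44.5 -1 0 0 -10;100 0.3 44.5 -1 0 0 -10;100 0.3 44.5 -1 0 0 -10;100 0.3 44.5 -1 0 0 -10;100 0.3 44.5 -1 0 0 -10;100 0.3 44.5 -1 0 0 -10;100 0.3 44.5 -1 0 0 -10'; python3 -m creep '100 0 0 0 0 0 0;100 0 0 0 0 0 0;100 0 0 0 0 0 0'
```

```text
clock: 16.45
tool_pos: [503.3, -266.5, 135.8]
orientation: [[-0.999, -0.045, 0.01], [-0.045, 0.999, -0.001], [-0.01, -0.001, -1.0]]
force: [-0.3, 0.0, -0.7]
width: 0.601
clock: 17.45
tool_pos: [504.3, 185.6, 124.5]
orientation: [[-0.993, 0.119, 0.007], [0.119, 0.993, 0.001], [-0.007, 0.002, -1.0]]
force: [0.3, -0.7, -0.0]
width: 1.002
clock: 17.82
tool_pos: [504.5, 183.5, 124.3]
orientation: [[-0.993, 0.122, 0.007], [0.122, 0.993, -0.0], [-0.007, 0.001, -1.0]]
force: [-0.3, 0.1, -0.3]
width: 1.004
```

```bash
python3 -m creep '100 0.1 -0.4 0 0 0 -0.5;100 0.1 -0.4 -4 0 0 -0.5;100 0.1 -0.4 -7.5 0 0 -0.5;100 0.1 -0.4 -9.8 0 0 -0.5;100 0.1 -0.4 -9.8 0 0 -0.5;100 0.1 -0.4 -9.8 0 0 -0.5'; python3 -m creep '0 0 0 0 0 0 0;0 0 0 0 0 0 0;0 0 0 0 0 0 0;0 0 0 0 0 0 0;0 0 0 0 0 0 0;0 0 0 0 0 0 0;0 0 0 0 0 0 0'; python3 -m creep '0 0 0 3 0 0 0;0 0 0 8 0 0 0;0 0 0 11 0 0 0;0 0 0 11 0 0 0'
```

```text
clock: 18.58
tool_pos: [506.4, 179.1, 27.2]
orientation: [[-0.991, 0.132, 0.009], [0.132, 0.991, 0.0], [-0.009, 0.001, -1.0]]
force: [-0.6, -0.3, 0.4]
width: 1.0
clock: 19.45
tool_pos: [506.8, 179.6, 27.7]
orientation: [[-0.991, 0.131, 0.01], [0.131, 0.991, 0.001], [-0.009, 0.002, -1.0]]
force: [0.1, 0.1, 4.9]
width: 0.269
clock: 19.95
tool_pos: [507.9, 179.9, 139.4]
orientation: [[-0.991, 0.132, 0.014], [0.132, 0.991, 0.002], [-0.013, 0.004, -1.0]]
force: [0.2, -0.0, -1.3]
width: 0.268
```

```bash
python3 -m creep '0 5.2 -44.2 0 0 0 10;0 5.2 -44.2 0 0 0 10;0 5.2 -44.2 0 0 0 10;0 5.2 -44.2 0 0 0 10;0 5.2 -44.2 0 0 0 10;0 5.2 -44.2 0 0 0 10;0 5.2 -44.2 0 0 0 10;0 5.2 -44.2 0 0 0 10';python3 -m creep '0 0 0 0 0 0 0;0 0 0 0 0 0 0;0 0 0 0 0 0 0'
```

```text
clock: 20.95
tool_pos: [556.8, -270.1, 136.4]
orientation: [[-0.999, -0.032, 0.008], [-0.032, 0.999, 0.001], [-0.008, 0.001, -1.0]]
force: [-0.2, -0.4, -1.7]
width: 0.263
clock: 21.32
tool_pos: [557.0, -267.9, 136.1]
orientation: [[-0.999, -0.035, 0.008], [-0.035, 0.999, 0.002], [-0.008, 0.002, -1.0]]
force: [-0.2, 0.4, -0.9]
width: 0.263
```

```bash
python3 -m creep '0 0.2 0.5 0 0 0 0.5;0 0.2 0.5 -4 0 0 0.5;0 0.2 0.5 -8 0 0 0.5;0 0.2 0.5 -10 0 0 0.5;0 0.2 0.5 -10 0 0 0.5;0 0.2 0.5 -10 0 0 0.5'
python3 - <<'E'
from h import *
s=capture("scene"); t=capture("top")
B=s["frame"][50:190,190:330]; A=t["frame"][145:265,380:500]
cv2.imwrite("pics/p7.png",np.hstack([cv2.resize(q,(400,400),interpolation=cv2.INTER_CUBIC) for q in (A,B)]))
E
```

```text
clock: 22.08
tool_pos: [560.2, -262.5, 37.3]
orientation: [[-0.999, -0.045, 0.01], [-0.045, 0.999, 0.002], [-0.01, 0.001, -1.0]]
force: [0.1, -0.2, -0.2]
width: 0.27
```

View pics/p7.png

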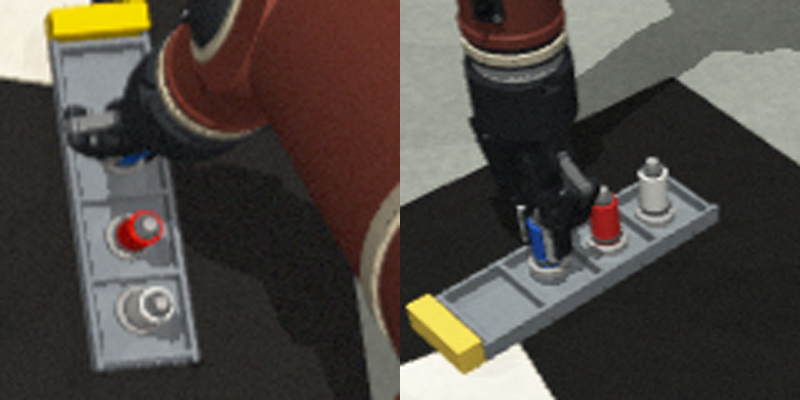

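Red and white stand upright in their pockets, and blue is over the third. Expect contact near 23.7.

```bash
python3 -m creep '0 0 0 -0.6 0 0 0;0 0 0 -1.2 0 0 0;0 0 0 -1.2 0 0 0;0 0 0 -1.2 0 0 0';  python3 -m creep '0 0 0 -0.1 0 0 0;0 0 0 -0.2 0 0 0;0 0 0 -0.2 0 0 0'; python3 -m creep '0 0 0 -0.1 0 0 0;0 0 0 -0.1 0 0 0;0 0 0 -0.1 0 0 0'
```

```text
clock: 22.68
tool_pos: [560.2, -263.0, 25.5]
orientation: [[-0.999, -0.044, 0.01], [-0.044, 0.999, 0.001], [-0.011, 0.001, -1.0]]
force: [0.5, 0.3, -1.7]
width: 0.275
clock: 23.05
tool_pos: [560.3, -263.0, 23.8]
orientation: [[-0.999, -0.044, 0.011], [-0.044, 0.999, 0.001], [-0.011, 0.001, -1.0]]
force: [-0.3, 0.2, 0.4]
width: 0.269
clock: 23.42
tool_pos: [560.3, -263.0, 23.8]
orientation: [[-0.999, -0.044, 0.011], [-0.044, 0.999, 0.001], [-0.011, 0.001, -1.0]]
force: [-1.3, 1.3, 5.7]
width: 0.268
```

```bash
python3 -m creep '60 0 0 0 0 0 0;60 0 0 0 0 0 0;60 0 0 0 0 0 0;60 0 0 0 0 0 0;60 0 0 4 0 0 0;60 0 0 8 0 0 0;60 0 0 11 0 0 0;60 0 0 11 0 0 0'; python3 -m creep '100 -11.9 45.2 -1 0 0.8 -10;100 -11.9 45.2 -1 0 0.8 -10;100 -11.9 45.2 -1 0 0.8 -10;100 -11.9 45.2 -1 0 0.8 -10;100 -11.9 45.2 -1 0 0.8 -10;100 -11.9 45.2 -1 0 0.8 -10;100 -11.9 45.2 -1 0 0.8 -10;100 -11.9 45.2 -1 0 0.8 -10'; python3 -m creep '100 0 0 0 0 0 0;100 0 0 0 0 0 0;100 0 0 0 0 0 0'
```

```text
clock: 24.42
tool_pos: [562.1, -263.8, 136.5]
orientation: [[-0.999, -0.044, 0.017], [-0.044, 0.999, -0.001], [-0.017, -0.002, -1.0]]
force: [-0.5, 0.5, 0.4]
width: 0.6
clock: 25.42
tool_pos: [440.7, 192.2, 125.3]
orientation: [[-0.992, 0.124, -0.0], [0.124, 0.992, -0.002], [0.0, -0.002, -1.0]]
force: [-1.1, -0.4, 0.0]
width: 1.002
clock: 25.8
tool_pos: [441.1, 190.1, 125.0]
orientation: [[-0.992, 0.127, -0.001], [0.127, 0.992, -0.004], [0.0, -0.004, -1.0]]
force: [1.0, -0.1, -0.1]
width: 1.001
```

```bash
python3 -m creep '100 0 -0.2 0 0 0 0;100 0 -0.2 -4 0 0 0;100 0 -0.2 -7.5 0 0 0;100 0 -0.2 -9.9 0 0 0;100 0 -0.2 -9.9 0 0 0;100 0 -0.2 -9.9 0 0 0'; python3 -m creep '0 0 0 0 0 0 0;0 0 0 0 0 0 0;0 0 0 0 0 0 0;0 0 0 0 0 0 0;0 0 0 0 0 0 0;0 0 0 0 0 0 0;0 0 0 0 0 0 0'; python3 -m creep '0 0 0 3 0 0 0;0 0 0 8 0 0 0;0 0 0 11 0 0 0;0 0 0 11 0 0 0'
```

```text
clock: 26.55
tool_pos: [441.9, 187.7, 26.7]
orientation: [[-0.992, 0.129, 0.0], [0.129, 0.992, -0.003], [-0.001, -0.003, -1.0]]
force: [-0.1, 0.1, 1.0]
width: 0.997
clock: 27.42
tool_pos: [442.3, 188.2, 27.3]
orientation: [[-0.992, 0.128, 0.001], [0.128, 0.992, -0.003], [-0.002, -0.002, -1.0]]
force: [-1.1, 0.4, 4.9]
width: 0.265
clock: 27.92
tool_pos: [443.4, 188.6, 139.0]
orientation: [[-0.992, 0.128, 0.006], [0.128, 0.992, -0.001], [-0.006, -0.0, -1.0]]
force: [-0.4, 0.0, -2.4]
width: 0.264
```

```bash
python3 -m creep '0 17.4 -44.6 0 0 0 10;0 17.4 -44.6 0 0 0 10;0 17.4 -44.6 0 0 0 10;0 17.4 -44.6 0 0 0 10;0 17.4 -44.6 0 0 0 10;0 17.4 -44.6 0 0 0 10;0 17.4 -44.6 0 0 0 10;0 17.4 -44.6 0 0 0 10';python3 -m creep '0 0 0 0 0 0 0;0 0 0 0 0 0 0;0 0 0 0 0 0 0'
```

```text
clock: 28.92
tool_pos: [616.1, -261.5, 136.1]
orientation: [[-0.999, -0.042, 0.002], [-0.042, 0.999, -0.0], [-0.002, -0.0, -1.0]]
force: [0.7, -0.1, -0.5]
width: 0.264
clock: 29.3
tool_pos: [615.9, -258.7, 135.3]
orientation: [[-0.999, -0.045, 0.0], [-0.045, 0.999, 0.002], [-0.0, 0.002, -1.0]]
force: [-0.4, -0.7, -1.2]
width: 0.268
```

```bash
python3 -m creep '0 0.1 -0.3 0 0 0 0;0 0.1 -0.3 -4 0 0 0;0 0.1 -0.3 -8 0 0 0;0 0.1 -0.3 -10 0 0 0;0 0.1 -0.3 -10 0 0 0;0 0.1 -0.3 -10 0 0 0'
python3 - <<'E'
from h import *
s=capture("scene"); t=capture("top")
B=s["frame"][50:190,190:330]; A=t["frame"][145:265,380:500]
cv2.imwrite("pics/p8.png",np.hstack([cv2.resize(q,(400,400),interpolation=cv2.INTER_CUBIC) for q in (A,B)]))
E
```

```text
clock: 30.05
tool_pos: [618.3, -262.0, 37.0]
orientation: [[-0.999, -0.045, 0.003], [-0.045, 0.999, 0.001], [-0.003, 0.001, -1.0]]
force: [0.4, 0.0, -1.0]
width: 0.27
```

View pics/p8.png

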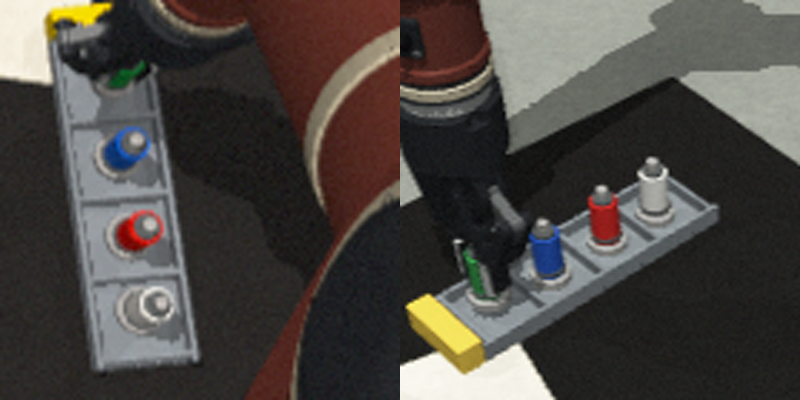

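Blue, red and white stand upright, and green is over the far pocket. Expect contact near 23.3.

```bash
python3 -m creep '0 -0.1 0.1 -0.6 0 0 0;0 -0.1 0.1 -1.2 0 0 0;0 -0.1 0.1 -1.2 0 0 0;0 -0.1 0.1 -1.2 0 0 0';  python3 -m creep '0 0 0 -0.1 0 0 0;0 0 0 -0.2 0 0 0;0 0 0 -0.2 0 0 0'; python3 -m creep '0 0 0 -0.1 0 0 0;0 0 0 -0.1 0 0 0;0 0 0 -0.1 0 0 0'
```

```text
clock: 30.65
tool_pos: [617.3, -261.2, 25.1]
orientation: [[-0.999, -0.045, 0.004], [-0.045, 0.999, 0.001], [-0.004, 0.001, -1.0]]
force: [-0.8, -0.3, -1.5]
width: 0.266
clock: 31.02
tool_pos: [617.4, -261.2, 23.4]
orientation: [[-0.999, -0.045, 0.004], [-0.045, 0.999, 0.001], [-0.004, 0.0, -1.0]]
force: [-0.7, 0.7, 0.0]
width: 0.27
clock: 31.4
tool_pos: [617.5, -261.3, 23.4]
orientation: [[-0.999, -0.045, 0.004], [-0.045, 0.999, 0.0], [-0.004, 0.0, -1.0]]
force: [-1.9, 1.7, 5.2]
width: 0.27
```

Contact. Release, lift, and retreat to the midline/left for a clear last look.

```bash
python3 -m creep '60 0 0 0 0 0 0;60 0 0 0 0 0 0;60 0 0 0 0 0 0;60 0 0 0 0 0 0;60 0 0 4 0 0 0;60 0 0 8 0 0 0;60 0 0 12 0 0 0;60 0 0 12 0 0 0'; python3 -m creep '60 -12 42 5 0 0 0;60 -12 42 5 0 0 0;60 -12 42 5 0 0 0;60 -12 42 5 0 0 0;60 -12 42 5 0 0 0;60 -12 42 5 0 0 0;60 -12 42 5 0 0 0;60 -12 42 5 0 0 0'; python3 -m creep '60 0 0 0 0 0 0;60 0 0 0 0 0 0;60 0 0 0 0 0 0;60 0 0 0 0 0 0'
python3 - <<'E'
from h import *
s=capture("scene"); t=capture("top"); a=.0431; o=np.array([532.2,-264.4])
def W(x,z,y=0): return [*(o+[x*np.cos(a)-y*np.sin(a),x*np.sin(a)+y*np.cos(a)]),z]
out=[]
for c,u0,v0,w in((t,360,140,125),(s,190,90,125)):
    A=cv2.resize(c["frame"][v0:v0+w,u0:u0+w],(400,400),interpolation=cv2.INTER_CUBIC); k=400/w
    for x in(-87,-29,29,87):
        p=((w2px(c,W(x,66))-[u0,v0]+.5)*k-.5); cv2.circle(A,tuple(int(round(v)) for v in p),1,(255,0,255),-1); print(x,np.round(p))
        print("  1cm +x,+y:",[np.round(((w2px(c,W(x+dx,66,dy))-[u0,v0]+.5)*k-.5)-p,1).tolist() for dx,dy in((10,0),(0,10))])
    out.append(A)
cv2.imwrite("pics/p9.png",np.hstack(out))
E
```

```text
clock: 32.4
tool_pos: [620.1, -262.2, 147.7]
orientation: [[-0.999, -0.045, 0.012], [-0.045, 0.999, -0.003], [-0.012, -0.003, -1.0]]
force: [-0.5, -0.4, -0.2]
width: 0.604
clock: 33.4
tool_pos: [497.5, 165.2, 197.7]
orientation: [[-0.998, -0.057, 0.011], [-0.057, 0.998, 0.002], [-0.011, 0.001, -1.0]]
force: [-0.4, -0.5, 0.3]
width: 0.605
clock: 33.9
tool_pos: [497.8, 164.1, 197.5]
orientation: [[-0.998, -0.055, 0.011], [-0.055, 0.998, 0.001], [-0.011, 0.001, -1.0]]
force: [-0.0, 0.9, -0.1]
width: 0.598
-87 [221. 310.]
  1cm +x,+y: [[-2.2, -14.2], [-14.2, 1.3]]
-29 [208. 228.]
  1cm +x,+y: [[-2.1, -13.8], [-14.0, 1.3]]
29 [196. 149.]
  1cm +x,+y: [[-2.1, -13.4], [-13.8, 1.2]]
87 [184.  72.]
  1cm +x,+y: [[-2.0, -13.1], [-13.6, 1.2]]
-87 [286.  49.]
  1cm +x,+y: [[-10.3, 5.8], [8.9, 6.1]]
-29 [225.  83.]
  1cm +x,+y: [[-10.9, 6.1], [8.8, 6.5]]
29 [161. 119.]
  1cm +x,+y: [[-11.5, 6.4], [8.8, 6.8]]
87 [ 93. 158.]
  1cm +x,+y: [[-12.2, 6.8], [8.7, 7.2]]
```

View pics/p9.png

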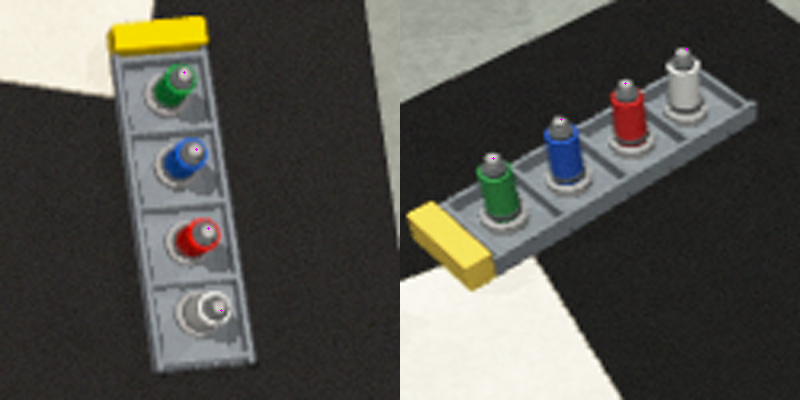

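All four pins lie within about 3 mm of the projected pocket centres in both views. All stand upright and released, ordered green, blue, red, white from yellow. Handing in.

```bash
python3 -c "from bench import *; print(finish_job())"
```

```text
the job is handed in; nothing more can be done
None
```

I moved all four plungers from the black rack to the grey rack in reverse order. From the yellow end, the grey rack now reads green, blue, red, white. I lowered each one until the force reading showed floor contact (5–11 N), at the height I had predicted, before opening the fingers. I handed the job in at about 34 s on the clock; it returned no verdict.

In the last pictures from both cameras, all four stand upright and clear of the gripper. Their pin tips lie within about 3 mm of the pocket centres from my rack fit.

Two checks did not agree perfectly:
- **Rack position:** the grey rack's fit from single views differed by a few millimetres and hundredths of a radian. I used the combined fit, whose overlay matched best.
- **White plunger:** judged by eye against the pocket walls, it may sit up to about 6 mm toward the yellow end, which is still inside the 14 mm allowance.

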